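Tuck the tub flap shut

TASK

Close the tub with the blue flap: fold the blue flap down over the opening and push it fully home under the steel lip, so that it stays shut when you let go. Only push with the fingertips on the outside of the flap: never touch its grey inside, which is the food side. Leave the yellow flap open as it is, and leave the crockery, spoon and bottle where they stand.

Things in the scene. Friction and masses are not known exactly. Their poses are not given: they have to be found in the camera images.
- blue_tub: Fixed white food tub with blue bands on its sides and a white part-cover, 176 long (x) x 162 wide (y), cover top 100 above the table. Origin: centre of the underside, on the table. Its +x points from the flap's hinge to the steel lip, z up. The cover's opening, 110 x 100, spans x -50 to +60.
- blue_lip (a point): Middle of the front lower edge of the blue tub's dark steel retaining lip: 70 along tub +x, 110 above the table. The lip is 90 wide, 3 thick, reaches from here 18 in +x and leaves a 10 high slot above the cover, open towards the hinge and closed behind 14 from here. Axes as the tub.
- blue_hinge (a point): Middle of the blue flap's hinge rod (8 diameter, 112 long, along the tub's y), 104 above the table; with the slide at 0 it is 56 behind the tub's origin (tub -x). The rod ends run in steel bearings at tub y +-60, tops at 110. Axes as the tub.
- blue_slide (a joint): How far the blue hinge rod, with the flap, has slid towards the lip in its slots, m: 0 = fully back (flap edge clears the lip by 6 mm), 0.016 = fully home (edge 10 mm beneath the lip). Rubs with 3.5 N and stays where left; the flap then stays put.
- blue_flap (a joint): Angle of the blue flap about the hinge rod, rad: 0 = lying flat over the opening, 1.57 = upright, more = leaning away from the lip. It starts about upright (1.3 to 1.85). A weak spring (0.07 N m/rad about 1.7 rad; about 1 N at the edge when flat) raises it again if it is let go untucked. The edge is stopped by the lip if it is folded down while slid forward more than 6 mm.
- blue_edge (a point): Middle of the blue flap's free edge, 120 from the hinge axis. Flap: stiff plastic, 104 wide, 4 thick, centred on the hinge axis in thickness; its x runs from hinge to edge, its z out of the outer face (up when flat, so the outer face is at +2).
- blue_ridge (a point): Foot of the push ridge on the blue flap's outer face: middle of its steep side, which faces the hinge, 82.5 from the hinge axis, on the outer face. Ridge 70 wide, 9 high, steep towards the hinge, sloping towards the edge: a fingertip on the flat face between hinge and ridge can push on it. Axes as the flap.
- blue_inside: Grey lining, 92 x 84, on the inside (food side) of the blue flap; faces the opening when folded, the lip side when upright. Origin: middle of the hinge axis, axes as the flap. Not to be touched.
- yellow_tub: Fixed white food tub with yellow bands on its sides and a white part-cover, 176 long (x) x 162 wide (y), cover top 100 above the table. Origin: centre of the underside, on the table. Its +x points from the flap's hinge to the steel lip, z up. The cover's opening, 110 x 100, spans x -50 to +60.
- yellow_lip (a point): Middle of the front lower edge of the yellow tub's dark steel retaining lip: 70 along tub +x, 110 above the table. The lip is 90 wide, 3 thick, reaches from here 18 in +x and leaves a 10 high slot above the cover, open towards the hinge and closed behind 14 from here. Axes as the tub.
- yellow_hinge (a point): Middle of the yellow flap's hinge rod (8 diameter, 112 long, along the tub's y), 104 above the table; with the slide at 0 it is 56 behind the tub's origin (tub -x). The rod ends run in steel bearings at tub y +-60, tops at 110. Axes as the tub.
- yellow_slide (a joint): How far the yellow hinge rod, with the flap, has slid towards the lip in its slots, m: 0 = fully back (flap edge clears the lip by 6 mm), 0.016 = fully home (edge 10 mm beneath the lip). Rubs with 3.5 N and stays where left; the flap then stays put.
- yellow_flap (a joint): Angle of the yellow flap about the hinge rod, rad: 0 = lying flat over the opening, 1.57 = upright, more = leaning away from the lip. It starts about upright (1.3 to 1.85). A weak spring (0.07 N m/rad about 1.7 rad; about 1 N at the edge when flat) raises it again if it is let go untucked. The edge is stopped by the lip if it is folded down while slid forward more than 6 mm.
- yellow_edge (a point): Middle of the yellow flap's free edge, 120 from the hinge axis. Flap: stiff plastic, 104 wide, 4 thick, centred on the hinge axis in thickness; its x runs from hinge to edge, its z out of the outer face (up when flat, so the outer face is at +2).
- yellow_ridge (a point): Foot of the push ridge on the yellow flap's outer face: middle of its steep side, which faces the hinge, 82.5 from the hinge axis, on the outer face. Ridge 70 wide, 9 high, steep towards the hinge, sloping towards the edge: a fingertip on the flat face between hinge and ridge can push on it. Axes as the flap.
- yellow_inside: Grey lining, 92 x 84, on the inside (food side) of the yellow flap; faces the opening when folded, the lip side when upright. Origin: middle of the hinge axis, axes as the flap. 
- cup: Loose steel cup, 72 diameter, 60 high, on the scale's pan. Origin: centre of its foot.
- bowl: Loose white bowl, 110 diameter, 50 high, on the left, on the robot's side of the tubs. Origin: centre of its foot.
- mug: Loose terracotta mug, 78 diameter, 90 high, beyond the tubs. Origin: centre of its foot.
- spoon: Loose steel spoon, 200 long, lying beyond the tubs. Origin: under its middle.
- bottle: Loose white bottle with green cap, 66 diameter, 190 high, to the robot's right. Origin: centre of its foot.
- plate: Loose white plate, 190 diameter, 22 high, to the robot's right. Origin: centre of its foot.
- scale: Fixed kitchen scale, 260 x 240, pan top 91 high, to the robot's left. Origin: centre of its underside.

How it is judged:
By the outcome, as a careful person would: the job done as asked, in the order asked, and still so for the second after the job is handed in, with the robot touching nothing.
It also fails if it takes over 40 s, if anything falls off the work surface, if the arm or the gripper's body presses on something with over 40 N, if the wrist force passes 120 N, or if a joint passes its speed limit or range.

ROBOT

A 7-joint arm with a two-finger parallel gripper is mounted at the origin on the work surface. World frame = base frame: x ahead of the robot, y to its left, z up, the work surface at z = 0. Lengths are in m, angles in rad, forces in N, time in s.
With the tool pointing down it reaches from about 0.35 to 0.9 m from the base axis. Payload 8.1 kg.
Tool frame: the origin (TCP) lies at the very end of the fingers, on their centre line; the grasp point (between the pads) lies 19 mm behind it; z points along the fingers, y is the direction in which the jaws open and shut (so a half turn about z gives the same grasp; the last joint's range is limited). The gripper opens to 92 mm and grips with 3 to 60 N. Pads are 19 mm wide; open, the fingers measure 130 mm over their backs; the gripper's body (75 mm by 190 mm) begins 47 mm behind the grasp point.
Start: joints at [-1.382, 0.434, 0.025, 1.573, -0.012, 1.134, -0.075], TCP at [0.18, 0.599, 0.227] pointing down, gripper open.
Joint ranges: [-2.62, 2.62], [-0.44, 2.09], [-1.27, 1.32], [0.08, 2.57], [-1.32, 4.46], [0.12, 2], [-2.74, 2.74]. Speed limits (rad/s): [2.22, 2.22, 3.01, 3.01, 3.14, 3.14, 3.14].

INTERFACE

Orientations are given as [roll, pitch, yaw] about the fixed x, y, z axes, in that order (R = Rz(yaw) Ry(pitch) Rx(roll)).
In Python, from cell import bot gives the robot as it stands.
- The arm moves only by the tool jog_arm, never from a script. Its argument "series" is a list of rows, each an object with "hand": the opening, from -1 (shut) to 1 (fully open); "delta_pos": the shift along the tool's x, y, z in m, a list of three; "delta_rot": the turn, a rotation vector about the tool's x, y, z in degrees, a list of three. In form: [{"hand": hand, "delta_pos": [x, y, z], "delta_rot": [ax, ay, az]}, ...]. A call has 1 to 5 rows; each row is the pose to reach, as a shift and turn from the pose commanded when the call began, along the tool's axes at that moment; what a row does not reach only later rows make up. A row lasts 1/8 s, in which the tool goes at most 62.5 mm and 10.7 degrees, less where a joint would pass 70% of its speed; a pose out of reach is approached as far as the arm can. A call with a gripper value outside its range is refused whole. The fingers move at their own pace and stop on an object; "grip_force" is the grip in N (left out, the last holds). Time passes only in rows, so rows that repeat a pose let the fingers close. It gives the time, the measured TCP pose, the force and the opening at its end, in the units of the state.
- bot.read_state(): the state, without advancing time (a new reading comes with each control period).
- bot.grab_frame(name): name is "scene" or "top"; returns the picture (384x512x3 uint8, blue, green, red); there is no depth.
- bot.get_calibration(name): a dict with "fx", "fy", "cx", "cy" (pixels), "origin" and "attitude" of the camera in the world. Camera axes: x right, y up, looking along -z (the intrinsics and any distortion apply to the point x, -y, -z); pixel columns grow to the right and rows downward; lengths in m; the calibration is good to about 2 mm. A picture is of the moment at which its call begins. get_calibration takes no time and is no camera call.
- bot.hand_in(): hands the job in, once; it reports no verdict.
The state is a dict: "time": time; "qpos": joint angles; "qvel": joint speeds; "effort": joint torques, N m; "ee_pos": TCP position; "eef_rot": TCP orientation; "force": force on the tool from outside, world axes, zero at the start; "wrist_torque": the same for the moment, N m; "opening": opening from 0.0 (shut) to 1.0 (fully open).
Only numpy, scipy, OpenCV 4.12 (cv2) and the standard library are available. Lean on these libraries where they do the work, as an engineer would, in place of code of your own. Each camera call takes 0.05 s, during which the arm holds its last target.

## Working session

There is one attempt and no reset: what is moved stays moved. The work goes in short steps, Python scripts to look and compute and a tool call to move; the robot and the scene stay as the last step left them, time stands still between calls to the robot, and variables do not carry over. Pictures are saved under pics/ and viewed, and the job is handed in when it is done.

Besides the shell and the picture viewer there is one more tool, called after ">>>" in YAML: its name, and indented under it one key for each argument. jog_arm: Moves the arm, as the interface text tells. Its arguments: {"type":"object","properties":{"series":{"type":"array","items":{"type":"object","properties":{"hand":{"type":"number"},"delta_pos":{"type":"array","items":{"type":"number"}},"delta_rot":{"type":"array","items":{"type":"number"}}}}},"grip_force":{"type":"number"}},"required":["series"]}

```bash
mkdir -p pics; ls; python3 - <<'E'
from cell import bot
import cv2
s=bot.read_state()
print({k:s[k] for k in s})
for n in("scene","top"):
    print(n,bot.get_calibration(n))
    im=bot.grab_frame(n); cv2.imwrite(f"pics/{n}0.png",im)
E
```

```text
pics
{'time': 0.0, 'qpos': array([-1.3815929 ,  0.43524265,  0.02495713,  1.57410788, -0.01162804,
        1.13400395, -0.0750909 ]), 'qvel': array([-6.01825939e-04, -1.29070134e-03,  7.14884559e-04,  5.06775281e-05,
       -8.45327331e-04,  2.61881817e-04, -7.84195402e-04]), 'effort': array([ 1.08860909e-04, -6.67864394e+01,  9.85373519e-01, -3.14445877e+01,
       -6.03921711e-02,  4.33522963e-02,  1.81275191e-04]), 'ee_pos': array([0.17968744, 0.5980667 , 0.2259284 ]), 'eef_rot': array([-3.13997992e+00,  1.14789178e-04,  2.84973098e+00]), 'force': array([-0.05058061,  0.21450218,  0.82805444]), 'wrist_torque': array([ 0.01106802, -0.00775097,  0.00019279]), 'opening': 1.0015932578859967}
scene {'fx': 408.8915941470737, 'fy': 408.8915941470737, 'cx': 255.8625595283528, 'cy': 197.61832376494834, 'origin': array([ 1.6314199 , -0.03101511,  0.77983398]), 'attitude': array([ 0.98524801, -0.0057772 ,  1.5072818 ])}
top {'fx': 370.70402901693046, 'fy': 370.70402901693046, 'cx': 257.4461791205209, 'cy': 190.8600709745241, 'origin': array([0.44081429, 0.03047132, 1.28447748]), 'attitude': array([ 0.12035275,  0.01587469, -1.55572073])}
```

View pics/scene0.png

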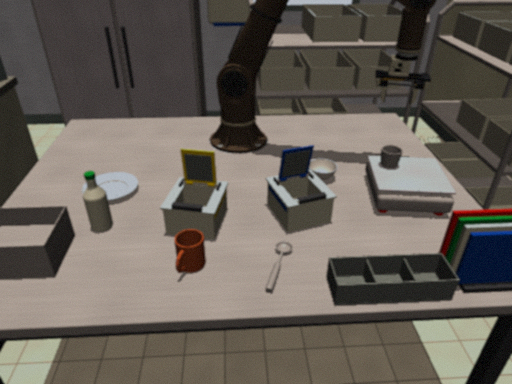

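View pics/top0.png

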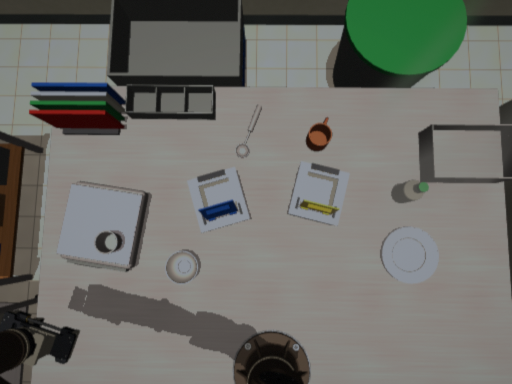

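The scene view shows the blue tub near (300,205) with its flap upright. In the top view it is at (218,200), with the hinge on the robot side and the lip at about (211,175). I'll zoom in and measure.

```bash
cat > h.py <<'E'
import numpy as np, cv2
from scipy.spatial.transform import Rotation as R
from cell import bot
C={n:bot.get_calibration(n) for n in("scene","top")}
def rot(c): return R.from_euler('xyz',c['attitude']).as_matrix()
def ray(n,u,v):
    c=C[n]; d=np.array([(u-c['cx'])/c['fx'],-(v-c['cy'])/c['fy'],-1.]); return np.array(c['origin']),rot(c)@d
def onz(n,u,v,z):
    o,d=ray(n,u,v); return o+d*(z-o[2])/d[2]
def proj(n,p):
    c=C[n]; q=rot(c).T@(np.asarray(p)-c['origin']); return np.array([c['cx']+c['fx']*q[0]/-q[2], c['cy']+c['fy']*-q[1]/-q[2]])
E
python3 - <<'E'
import cv2
t=cv2.imread('pics/top0.png'); s=cv2.imread('pics/scene0.png')
cv2.imwrite('pics/top0z.png',cv2.resize(t[155:245,170:270],None,fx=6,fy=6,interpolation=cv2.INTER_CUBIC))
cv2.imwrite('pics/sc0z.png',cv2.resize(s[135:240,250:350],None,fx=5,fy=5,interpolation=cv2.INTER_CUBIC))
from h import *
# check base & distortion
print(onz('top',272,355,0), [onz('top',u,v,0.1) for u,v in((188,180),(240,167),(250,213),(197,231))])
E
```

```text
[ 0.0490756  -0.00324319  0.        ] [array([0.61625941, 0.27698876, 0.1       ]), array([0.66105476, 0.10925332, 0.1       ]), array([0.51218152, 0.07416413, 0.1       ]), array([0.45246422, 0.24205072, 0.1       ])]
```

View pics/top0z.png

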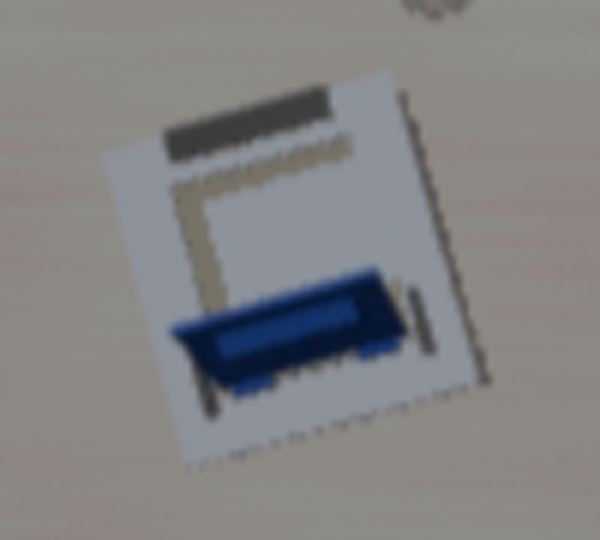

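View pics/sc0z.png

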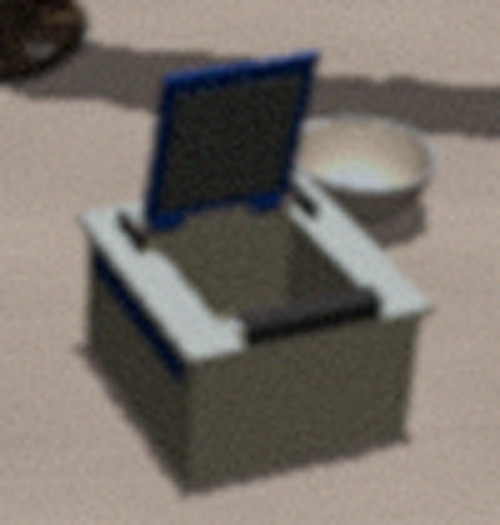

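The top zoom shows the cover corners at about (105,158), (393,70), (478,383) and (187,467) in zoomed pixels. The lip is dark at about (248,122), and the flap edge runs from (170,330) to (377,270). I'll fit these now.

```bash
cat > m.py <<'E'
from h import *
from scipy.optimize import least_squares
z=lambda u,v:((u+.5)/6-.5+170,(v+.5)/6-.5+155)
P=np.array([onz('top',*z(u,v),.1)[:2] for u,v in((105,158),(393,70),(478,383),(187,467))])
L=np.array([[.088,.081],[.088,-.081],[-.088,-.081],[-.088,.081]])
def f(p):
    c,s=np.cos(p[2]),np.sin(p[2]); return (L@np.array([[c,s],[-s,c]])+p[:2]-P).ravel()
r=least_squares(f,[.56,.17,.2]); print('tub',r.x,np.round(r.fun*1e3,1))
lip=np.array([onz('top',*z(u,v),.113)[:2] for u,v in((165,130),(327,88),(332,117),(171,162))])
T=lambda p:np.array([[np.cos(p[2]),np.sin(p[2])],[-np.sin(p[2]),np.cos(p[2])]])
print('lip in tub',np.round((T(r.x)@(lip-r.x[:2]).T).T*1e3,1))
br=np.array([onz('top',*z(u,v),.11)[:2] for u,v in((412,288),(432,353),(197,362),(210,415))])
print('bearings',np.round((T(r.x)@(br-r.x[:2]).T).T*1e3,1))
# scene view check of corners
zs=lambda u,v:((u+.5)/5-.5+250,(v+.5)/5-.5+135)
Ps=np.array([onz('scene',*zs(u,v),.1)[:2] for u,v in((432,308),(188,362),(80,217))])
print('scene corners in tub',np.round((T(r.x)@(Ps-r.x[:2]).T).T*1e3,1))
# flap edge: rays intersect tub plane y=+-52 
x=r.x; ex=np.array([np.cos(x[2]),np.sin(x[2]),0]); ey=np.array([-np.sin(x[2]),np.cos(x[2]),0]);o0=np.array([x[0],x[1],0])
def tri(n,uv,y):
    o,d=ray(n,*uv); t=(y-(o-o0)@ey)/(d@ey); p=o+t*d-o0; return p@ex,p[2]
def two(a,b):
    o1,d1=ray('top',*a);o2,d2=ray('scene',*b)
    t=np.linalg.lstsq(np.c_[d1,-d2],o2-o1,rcond=None)[0]; p=o1+t[0]*d1;q=o2+t[1]*d2
    m=(p+q)/2-o0; return np.round([1e3*(m@ex),1e3*(m@ey),1e3*m[2],1e3*np.linalg.norm(p-q)],1)
print('edge L',two(z(172,330),zs(316,57)),'R',two(z(377,270),zs(163,78)))
E
python3 m.py
```

```text
tub [0.55489446 0.17783093 0.29575966] [ 2.2  1.1 -0.7  0.7 -0.5 -1.6 -1.1 -0.3]
lip in tub [[ 88.6  43.8]
 [ 86.3 -45.6]
 [ 70.4 -43.9]
 [ 71.   45.2]]
bearings [[-29.5 -60.1]
 [-65.6 -60.9]
 [-35.6  59.9]
 [-64.5  60.6]]
scene corners in tub [[ 86.7  81.4]
 [ 88.1 -81.1]
 [-86.4 -79.3]]
edge L [-28.5  51.4 219.9   0.8] R [-28.4 -51.2 223.3   0.6]
```

```bash
cat >> m.py <<'E'
def tubxy(uv,h): p=onz('top',*uv,h)-o0; return np.round([p@ex*1e3,p@ey*1e3],1)
if __name__=='__main__':
  for q in((235,397),(275,385),(360,357),(400,345),(235,385),(400,335)): print(q,tubxy(z(*q),.104))
  zz=lambda a:zs(*a)
  for q in((152,222),(185,212),(250,207),(280,200)):
    o,d=ray('scene',*zs(*q)); p=o+d*(.104-o[2])/d[2]-o0; print('sc',q,np.round([p@ex*1e3,p@ey*1e3],1))
  t=cv2.imread('pics/top0.png'); s=cv2.imread('pics/scene0.png')
  a=cv2.resize(t[195:230,192:247],None,fx=12,fy=12,interpolation=cv2.INTER_CUBIC)
  b=cv2.resize(s[140:190,270:325],None,fx=12,fy=12,interpolation=cv2.INTER_CUBIC)
  cv2.imwrite('pics/z1.png',a);cv2.imwrite('pics/z2.png',np.clip(b.astype(float)*1.8,0,255).astype('uint8'))
E
python3 m.py
```

```text
tub [0.55489446 0.17783093 0.29575966] [ 2.2  1.1 -0.7  0.7 -0.5 -1.6 -1.1 -0.3]
lip in tub [[ 88.6  43.8]
 [ 86.3 -45.6]
 [ 70.4 -43.9]
 [ 71.   45.2]]
bearings [[-29.5 -60.1]
 [-65.6 -60.9]
 [-35.6  59.9]
 [-64.5  60.6]]
scene corners in tub [[ 86.7  81.4]
 [ 88.1 -81.1]
 [-86.4 -79.3]]
edge L [-28.5  51.4 219.9   0.8] R [-28.4 -51.2 223.3   0.6]
(235, 397) [-58.6  46.2]
(275, 385) [-58.3  24.1]
(360, 357) [-56.6 -23.3]
(400, 345) [-56.3 -45.5]
(235, 385) [-52.4  44.5]
(400, 335) [-51.2 -46.9]
sc (152, 222) [-58.5 -40.6]
sc (185, 212) [-62.8 -15.5]
sc (250, 207) [-54.1  26.9]
sc (280, 200) [-55.5  49.3]
```

```bash
sleep 3
```

```text
(no output)
```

View pics/z1.png

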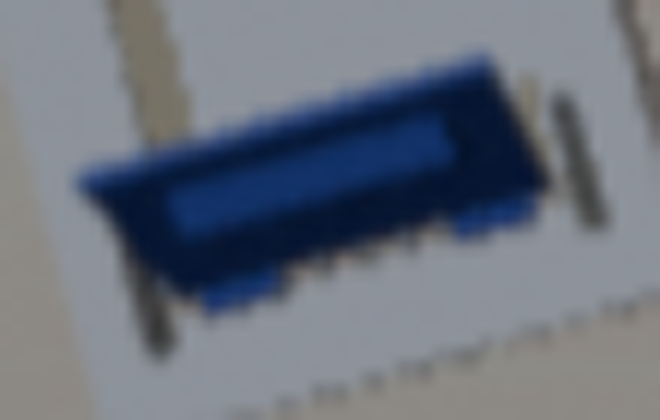

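View pics/z2.png

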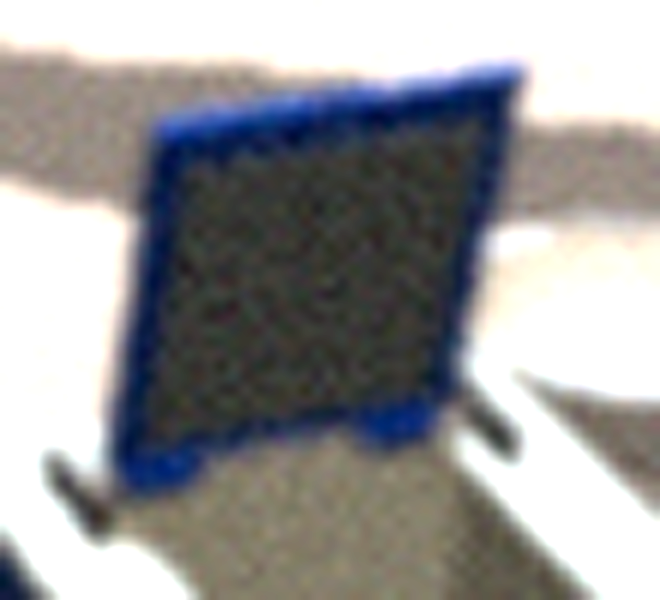

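>>> jog_arm:
  series:
    - {"hand": -1, "delta_pos": [-0.03, -0.03, -0.03], "delta_rot": [0, 0, -4]}
    - {"hand": -1, "delta_pos": [-0.07, -0.064, -0.04], "delta_rot": [0, 0, -8]}
    - {"hand": -1, "delta_pos": [-0.11, -0.1, -0.04], "delta_rot": [0, 0, -12]}
    - {"hand": -1, "delta_pos": [-0.15, -0.137, -0.04], "delta_rot": [0, 0, -16]}
    - {"hand": -1, "delta_pos": [-0.19, -0.173, -0.04], "delta_rot": [0, 0, -20]}

```text
time: 0.72
ee_pos: [0.3126, 0.3763, 0.2665]
eef_rot: [-3.141, -0.0, -3.082]
force: [0.7, -0.1, 0.6]
opening: 0.506
```

```bash
cat > go.py <<'E'
import sys
from h import *
x=np.array([0.5549,0.1778,0.292])
ex=np.array([np.cos(x[2]),np.sin(x[2]),0]); ey=np.array([-np.sin(x[2]),np.cos(x[2]),0]);o0=np.array([x[0],x[1],0])
s=bot.read_state(); p=np.array(s['ee_pos']); Rm=R.from_euler('xyz',s['eef_rot'])
q=p-o0; print('t',s['time'],'tub mm',np.round([q@ex*1e3,q@ey*1e3,p[2]*1e3],1),'rot',np.round(s['eef_rot'],3),'q',np.round(s['qpos'],2),'open',round(s['opening'],3))
f=np.array(s['force']); print('force tub',np.round([f@ex,f@ey,f[2]],2))
if len(sys.argv)>3:
    a=[float(v)/1e3 for v in sys.argv[1:4]]; tgt=o0+ex*a[0]+ey*a[1]; tgt[2]=a[2]
    print('delta tool',np.round(Rm.inv().apply(tgt-p),4))
    Rt=R.from_matrix(np.c_[-ex,ey,[0,0,-1]])
    print('rotvec',np.round(np.degrees((Rm.inv()*Rt).as_rotvec()),1))
E
python3 go.py -110 0 260
```

```text
t 0.725 tub mm [-174.8  259.9  266.5] rot [-3.141 -0.    -3.082] q [-1.02  0.18  0.04  1.84 -0.01  1.13  0.65] open 0.506
force tub [ 0.6  -0.27  0.59]
delta tool [-0.123  -0.2379  0.0066]
rotvec [ -0.   -0.  -13.3]
```

>>> jog_arm:
  series:
    - {"hand": -1, "delta_pos": [-0.025, -0.048, 0.0], "delta_rot": [0, 0, -3]}
    - {"hand": -1, "delta_pos": [-0.05, -0.096, 0.0], "delta_rot": [0, 0, -6]}
    - {"hand": -1, "delta_pos": [-0.075, -0.144, 0.0], "delta_rot": [0, 0, -9]}
    - {"hand": -1, "delta_pos": [-0.1, -0.192, 0.003], "delta_rot": [0, 0, -12]}
    - {"hand": -1, "delta_pos": [-0.123, -0.238, 0.007], "delta_rot": [0, 0, -13.3]}

```text
time: 1.35
ee_pos: [0.449, 0.1459, 0.2596]
eef_rot: [3.142, 0.0, -2.851]
force: [0.6, 1.1, -0.4]
opening: 0.013
```

```bash
python3 go.py -110 0 165; python3 -c "
from h import *
cv2.imwrite('pics/s1.png',cv2.resize(bot.grab_frame('scene')[60:240,200:400],None,fx=3,fy=3))"
```

```text
t 1.35 tub mm [-1.106e+02 -1.000e-01  2.596e+02] rot [ 3.142  0.    -2.851] q [-0.63  0.15  0.23  1.9  -0.04  1.1   1.48] open 0.013
force tub [ 0.9   0.91 -0.39]
delta tool [-0.0006  0.0001  0.0946]
rotvec [ 0.   0.  -0.1]
```

View pics/s1.png

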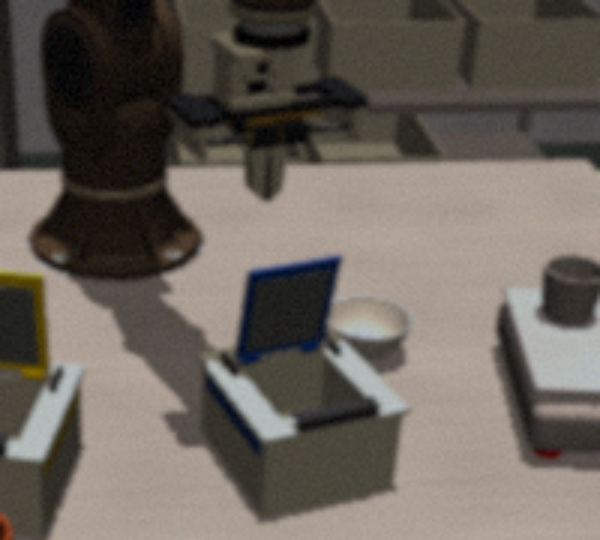

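The scene view shows the closed fingers behind (robot side of) the blue flap, in line with it. The flap is still upright. I'll descend and approach its outer face.

>>> jog_arm:
  series:
    - {"hand": -1, "delta_pos": [0, 0, 0.045]}
    - {"hand": -1, "delta_pos": [0, 0, 0.092]}
    - {"hand": -1, "delta_pos": [-0.02, 0, 0.095]}
    - {"hand": -1, "delta_pos": [-0.04, 0, 0.095]}
    - {"hand": -1, "delta_pos": [-0.053, 0, 0.095]}

```text
invalid input at $.series[0]: expected keys hand, delta_pos, delta_rot
```

```bash
python3 go.py -33 0 159
```

```text
t 1.4 tub mm [-109.9   -7.5  259.3] rot [-3.138  0.    -2.858] q [-0.62  0.15  0.24  1.9  -0.04  1.1   1.49] open 0.006
force tub [ 0.59 -7.08  0.43]
delta tool [-0.0768  0.0085  0.1003]
rotvec [-0.2  0.  -0.5]
```

>>> jog_arm:
  series:
    - {"hand": -1, "delta_pos": [0, 0, 0.045], "delta_rot": [0, 0, 0]}
    - {"hand": -1, "delta_pos": [0, 0, 0.092], "delta_rot": [0, 0, 0]}
    - {"hand": -1, "delta_pos": [-0.02, 0, 0.095], "delta_rot": [0, 0, 0]}
    - {"hand": -1, "delta_pos": [-0.04, 0, 0.095], "delta_rot": [0, 0, 0]}
    - {"hand": -1, "delta_pos": [-0.053, 0, 0.095], "delta_rot": [0, 0, 0]}

```text
time: 2.02
ee_pos: [0.4996, 0.1631, 0.1644]
eef_rot: [-3.141, -0.001, -2.852]
force: [-1.1, 0.7, 0.1]
opening: 0.01
```

```bash
python3 go.py -33 0 159
```

```text
t 2.025 tub mm [-57.2   1.8 164.4] rot [-3.141e+00 -1.000e-03 -2.852e+00] q [-0.59  0.34  0.22  1.91 -0.09  0.91  1.54] open 0.01
force tub [-0.81  0.99  0.14]
delta tool [-0.0242 -0.0018  0.0054]
rotvec [-0.  -0.  -0.2]
```

>>> jog_arm:
  series:
    - {"hand": -1, "delta_pos": [-0.012, 0, 0.002], "delta_rot": [0, 0, 0]}
    - {"hand": -1, "delta_pos": [-0.024, 0, 0.005], "delta_rot": [0, 0, 0]}
    - {"hand": -1, "delta_pos": [-0.037, 0, 0.015], "delta_rot": [0, 0, 0]}
    - {"hand": -1, "delta_pos": [-0.047, 0, 0.027], "delta_rot": [0, 0, 0]}
    - {"hand": -1, "delta_pos": [-0.052, 0, 0.037], "delta_rot": [0, 0, 0]}

```text
time: 2.65
ee_pos: [0.5497, 0.1778, 0.1267]
eef_rot: [-3.142, -0.0, -2.852]
force: [-2.1, 0.7, 1.5]
opening: 0.001
```

```bash
python3 go.py -2 0 117; python3 -c "
from h import *
cv2.imwrite('pics/s2.png',cv2.resize(bot.grab_frame('scene')[110:240,240:360],None,fx=5,fy=5,interpolation=cv2.INTER_CUBIC))"
```

```text
t 2.65 tub mm [ -5.    1.5 126.7] rot [-3.142 -0.    -2.852] q [-0.56  0.46  0.21  1.82 -0.12  0.87  1.57] open 0.001
force tub [-1.86  1.28  1.55]
delta tool [-0.003  -0.0015  0.0097]
rotvec [-0.  -0.  -0.2]
```

View pics/s2.png

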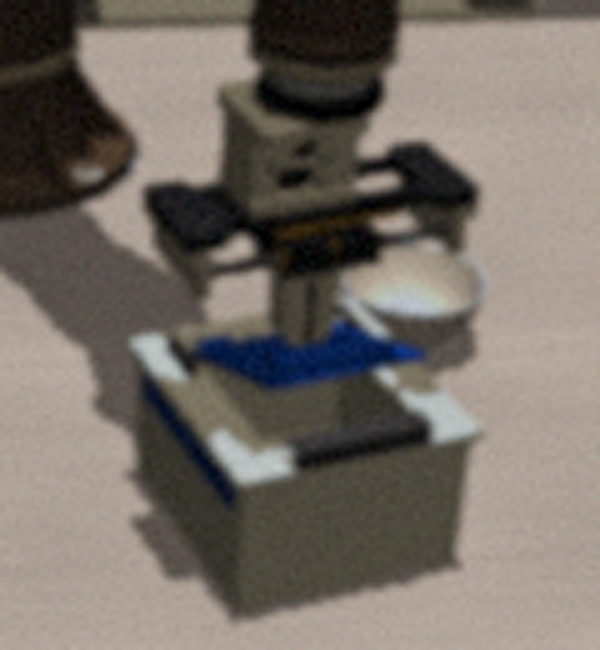

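The flap is part-folded, with its free edge from (272,385) to (425,355) in the zoom and the finger behind the ridge. Before it goes flat I'll check that the edge clears the lip.

```bash
python3 - <<'E'
from go import *
for (u,v),y in (((272,386),-.052),((426,355),.052)):
    U=(u+.5)/5-.5+240;V=(v+.5)/5-.5+110
    o,d=ray('scene',U,V); t=(y-(o-o0)@ey)/(d@ey); p=o+t*d-o0
    X,Z=p@ex*1e3,p[2]*1e3
    print(X,Z,'hinge slide',X-np.sqrt(120**2-(Z-104)**2)+56)
E
```

```text
t 2.7 tub mm [ -5.3   1.5 125.6] rot [-3.141e+00 -1.000e-03 -2.852e+00] q [-0.56  0.46  0.21  1.82 -0.12  0.87  1.57] open 0.006
force tub [ 0.23  0.44 -0.31]
66.38354798106853 150.24312435426833 hinge slide 11.65155870084439
61.05343142933529 146.90928422541484 hinge slide 4.987409249271437
```

```bash
python3 -c "
from h import *
cv2.imwrite('pics/t2.png',cv2.resize(bot.grab_frame('top')[155:245,170:270],None,fx=6,fy=6,interpolation=cv2.INTER_CUBIC))"
```

```text
(no output)
```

View pics/t2.png

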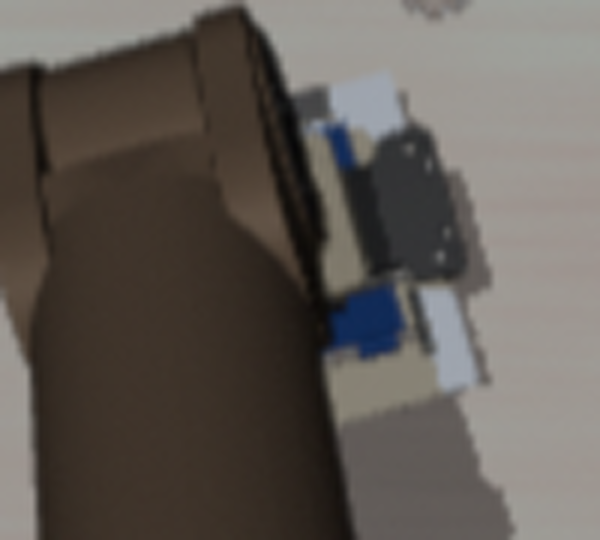

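In the top view the arm hides most of the flap, but the right edge corner shows at (345,123) and the right lug's rear at (377,357). I'll triangulate that corner.

```bash
python3 - <<'E'
from go import *
z=lambda u,v:((u+.5)/6-.5+170,(v+.5)/6-.5+155)
zs=lambda u,v:((u+.5)/5-.5+240,(v+.5)/5-.5+110)
o1,d1=ray('top',*z(346,123));o2,d2=ray('scene',*zs(272,386))
t=np.linalg.lstsq(np.c_[d1,-d2],o2-o1,rcond=None)[0]; a=o1+t[0]*d1;b=o2+t[1]*d2; m=(a+b)/2-o0
X,Y,Z=m@ex*1e3,m@ey*1e3,m[2]*1e3
print(X,Y,Z,np.linalg.norm(a-b)*1e3,'slide',X-np.sqrt(120**2-(Z-104)**2)+56)
for h in(.104,.109):
  q=onz('top',*z(362,357),h)-o0; print(q@ex*1e3,q@ey*1e3)
E
```

```text
t 2.75 tub mm [ -5.8   1.4 126.2] rot [-3.141e+00 -2.000e-03 -2.852e+00] q [-0.56  0.46  0.21  1.82 -0.12  0.87  1.57] open 0.003
force tub [ 0.56 -0.36 -0.15]
59.82130542126721 -50.28869180368928 145.8927876965646 2.901617947459926 slide 3.3713417084648682
-56.771290312594125 -24.49709058121209
-57.173231108640515 -24.85183490416795
```

>>> jog_arm:
  series:
    - {"hand": -1, "delta_pos": [-0.002, 0, 0.006], "delta_rot": [0, 0, 0]}
    - {"hand": -1, "delta_pos": [-0.003, 0, 0.012], "delta_rot": [0, 0, 0]}
    - {"hand": -1, "delta_pos": [-0.004, 0, 0.016], "delta_rot": [0, 0, 0]}
    - {"hand": -1, "delta_pos": [-0.004, 0, 0.019], "delta_rot": [0, 0, 0]}
    - {"hand": -1, "delta_pos": [-0.004, 0, 0.019], "delta_rot": [0, 0, 0]}

```text
time: 3.38
ee_pos: [0.5529, 0.1788, 0.1086]
eef_rot: [3.142, 0.0, -2.852]
force: [-0.1, -1.1, 0.9]
opening: 0.003
```

```bash
python3 go.py 0 0 106; python3 -c "
from h import *
cv2.imwrite('pics/s3.png',cv2.resize(bot.grab_frame('scene')[110:240,240:360],None,fx=5,fy=5,interpolation=cv2.INTER_CUBIC))"
```

```text
t 3.375 tub mm [ -1.6   1.5 108.6] rot [ 3.142  0.    -2.852] q [-0.55  0.49  0.21  1.83 -0.13  0.84  1.58] open 0.003
force tub [-0.4  -1.08  0.94]
delta tool [-0.0016 -0.0015  0.0026]
rotvec [ 0.   0.  -0.2]
```

View pics/s3.png

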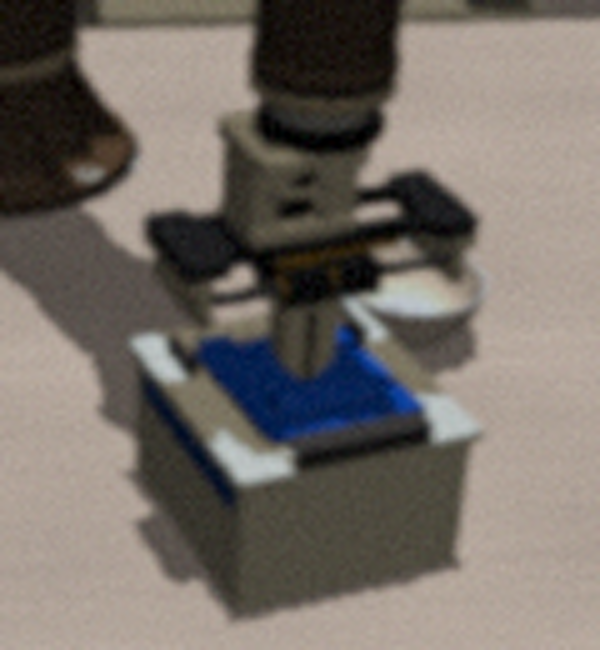

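The flap is nearly flat: its edge, near (280,438)–(420,408), is close to the lip. I'll press lightly until contact.

>>> jog_arm:
  series:
    - {"hand": -1, "delta_pos": [0, 0, 0.0015], "delta_rot": [0, 0, 0]}
    - {"hand": -1, "delta_pos": [0, 0, 0.003], "delta_rot": [0, 0, 0]}
    - {"hand": -1, "delta_pos": [0, 0, 0.003], "delta_rot": [0, 0, 0]}

```text
time: 3.8
ee_pos: [0.553, 0.1788, 0.1059]
eef_rot: [3.142, 0.0, -2.852]
force: [-1.1, 0.0, 5.0]
opening: 0.005
```

```bash
python3 go.py 0 0 106
```

```text
t 3.8 tub mm [ -1.5   1.5 105.9] rot [ 3.142  0.    -2.852] q [-0.55  0.49  0.21  1.83 -0.13  0.83  1.58] open 0.005
force tub [-1.09  0.33  5.04]
delta tool [-0.0015 -0.0014 -0.0001]
rotvec [ 0.   0.  -0.2]
```

>>> jog_arm:
  series:
    - {"hand": -1, "delta_pos": [-0.006, 0, 0], "delta_rot": [0, 0, 0]}
    - {"hand": -1, "delta_pos": [-0.012, 0, 0], "delta_rot": [0, 0, 0]}
    - {"hand": -1, "delta_pos": [-0.017, 0, 0], "delta_rot": [0, 0, 0]}
    - {"hand": -1, "delta_pos": [-0.021, 0, 0], "delta_rot": [0, 0, 0]}
    - {"hand": -1, "delta_pos": [-0.024, 0, 0], "delta_rot": [0, 0, 0]}

```text
time: 4.42
ee_pos: [0.5754, 0.1854, 0.1056]
eef_rot: [-3.142, -0.002, -2.852]
force: [-4.7, -1.1, 5.2]
opening: 0.009
```

```bash
python3 go.py 33 0 106; python3 -c "
from h import *
cv2.imwrite('pics/s4.png',cv2.resize(bot.grab_frame('scene')[110:240,240:360],None,fx=5,fy=5,interpolation=cv2.INTER_CUBIC))"
```

```text
t 4.425 tub mm [ 21.8   1.4 105.6] rot [-3.142e+00 -2.000e-03 -2.852e+00] q [-0.54  0.53  0.21  1.77 -0.14  0.86  1.59] open 0.009
force tub [-4.84  0.27  5.2 ]
delta tool [-0.0112 -0.0014 -0.0004]
rotvec [-0.  -0.1 -0.2]
```

View pics/s4.png

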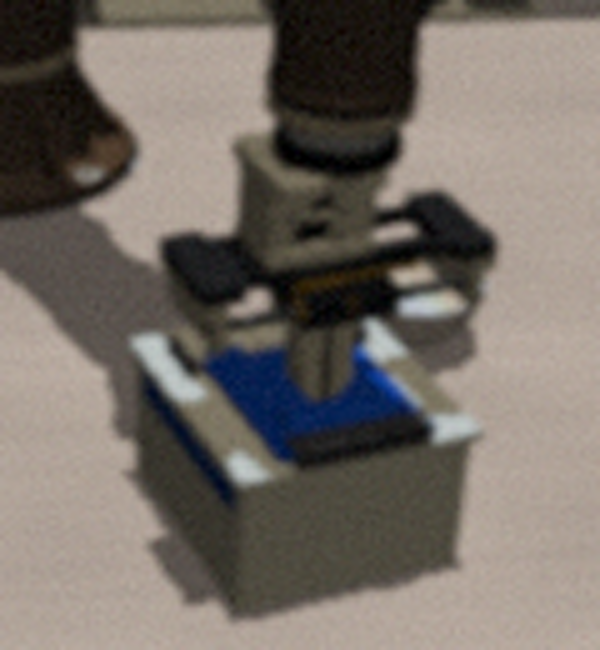

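The flap has started sliding: its edge is now at or under the lip around (290,440), and the force along x is about 4.8 N. I'll push on until it reaches the stop.

>>> jog_arm:
  series:
    - {"hand": -1, "delta_pos": [-0.003, 0, 0], "delta_rot": [0, 0, 0]}
    - {"hand": -1, "delta_pos": [-0.006, 0, 0], "delta_rot": [0, 0, 0]}
    - {"hand": -1, "delta_pos": [-0.009, 0, 0], "delta_rot": [0, 0, 0]}
    - {"hand": -1, "delta_pos": [-0.011, 0, 0], "delta_rot": [0, 0, 0]}
    - {"hand": -1, "delta_pos": [-0.011, 0, 0], "delta_rot": [0, 0, 0]}

```text
time: 5.1
ee_pos: [0.5843, 0.188, 0.105]
eef_rot: [-3.142, -0.005, -2.852]
force: [-8.7, -3.4, 6.8]
opening: 0.008
```

```bash
python3 go.py 33 0 106
```

```text
t 5.1 tub mm [ 31.1   1.3 105. ] rot [-3.142 -0.005 -2.852] q [-0.54  0.54  0.21  1.74 -0.14  0.87  1.59] open 0.008
force tub [-9.31 -0.71  6.8 ]
delta tool [-0.0019 -0.0013 -0.001 ]
rotvec [-0.  -0.3 -0.2]
```

>>> jog_arm:
  series:
    - {"hand": -1, "delta_pos": [-0.002, 0, 0], "delta_rot": [0, 0, 0]}
    - {"hand": -1, "delta_pos": [-0.004, 0, 0], "delta_rot": [0, 0, 0]}
    - {"hand": -1, "delta_pos": [-0.004, 0, 0], "delta_rot": [0, 0, 0]}

```text
time: 5.48
ee_pos: [0.5846, 0.1881, 0.104]
eef_rot: [-3.142, -0.012, -2.852]
force: [-19.1, -5.9, 12.4]
opening: 0.003
```

```bash
python3 go.py 33 0 106
```

```text
t 5.475 tub mm [ 31.4   1.3 104. ] rot [-3.142 -0.012 -2.852] q [-0.54  0.55  0.21  1.74 -0.14  0.88  1.59] open 0.003
force tub [-20.02  -0.16  12.43]
delta tool [-0.0016 -0.0013 -0.002 ]
rotvec [ 0.  -0.7 -0.2]
```

It hits a hard stop: x stayed at 31 mm while the force rose to 20 N. I'll release gently, easing x back and up together.

>>> jog_arm:
  series:
    - {"hand": -1, "delta_pos": [0.003, 0, -0.002], "delta_rot": [0, 0, 0]}
    - {"hand": -1, "delta_pos": [0.006, 0, -0.005], "delta_rot": [0, 0, 0]}
    - {"hand": -1, "delta_pos": [0.008, 0, -0.02], "delta_rot": [0, 0, 0]}
    - {"hand": -1, "delta_pos": [0.008, 0, -0.06], "delta_rot": [0, 0, 0]}
    - {"hand": -1, "delta_pos": [0.008, 0, -0.11], "delta_rot": [0, 0, 0]}

```text
time: 6.1
ee_pos: [0.5828, 0.1877, 0.2174]
eef_rot: [-3.141, 0.0, -2.852]
force: [0.5, 0.1, 0.0]
opening: 0.001
```

>>> jog_arm:
  series:
    - {"hand": -1, "delta_pos": [0.03, 0, -0.03], "delta_rot": [0, 0, 0]}
    - {"hand": -1, "delta_pos": [0.07, 0, -0.06], "delta_rot": [0, 0, 0]}
    - {"hand": -1, "delta_pos": [0.11, 0, -0.08], "delta_rot": [0, 0, 0]}
    - {"hand": -1, "delta_pos": [0.14, 0, -0.08], "delta_rot": [0, 0, 0]}
    - {"hand": -1, "delta_pos": [0.15, 0, -0.08], "delta_rot": [0, 0, 0]}

```text
time: 6.72
ee_pos: [0.4384, 0.1447, 0.2973]
eef_rot: [3.141, 0.003, -2.852]
force: [0.4, 0.5, -0.1]
opening: 0.006
```

```bash
python3 go.py; python3 -c "
from h import *
a=bot.grab_frame('scene');b=bot.grab_frame('top');cv2.imwrite('pics/sfull.png',a)
cv2.imwrite('pics/t5f.png',b)
cv2.imwrite('pics/s5.png',cv2.resize(a[110:240,240:360],None,fx=4.5,fy=4.5,interpolation=cv2.INTER_CUBIC))
cv2.imwrite('pics/t5.png',cv2.resize(b[155:245,170:270],None,fx=6,fy=6,interpolation=cv2.INTER_CUBIC))"
```

```text
t 6.725 tub mm [-121.1    1.8  297.3] rot [ 3.141e+00  3.000e-03 -2.852e+00] q [-0.64  0.1   0.23  1.86 -0.02  1.19  1.46] open 0.006
force tub [ 0.49  0.34 -0.13]
```

View pics/s5.png

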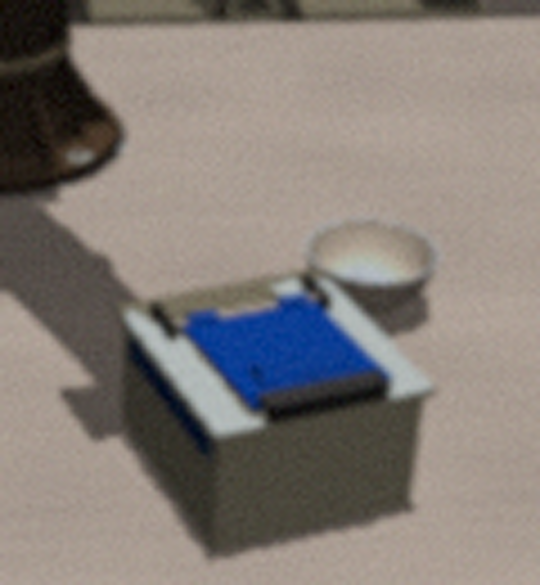

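View pics/t5.png

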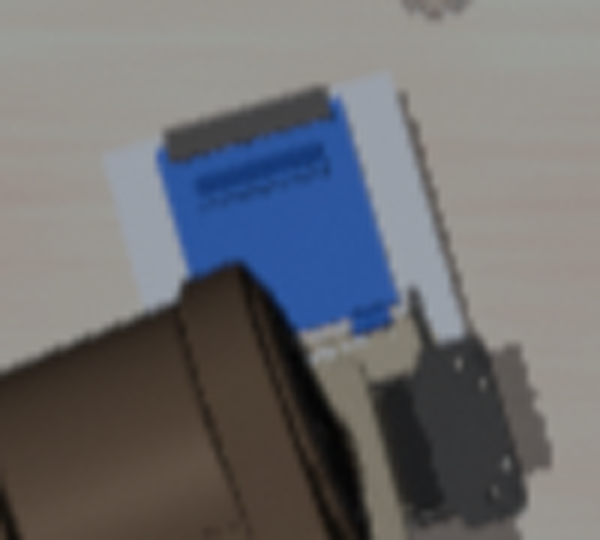

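View pics/sfull.png

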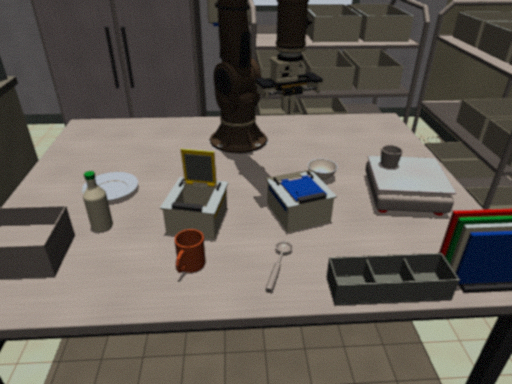

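The flap is flat with its edge under the lip. The visible corners are at (158,150) and (342,97) in the top zoom. The yellow flap, bottle, mug, spoon and cup are unmoved. I'll now measure how far it is tucked in.

```bash
python3 - <<'E'
from go import *
z=lambda u,v:((u+.5)/6-.5+170,(v+.5)/6-.5+155)
for n,q,h in(('edgeL',(158,148),.106),('edgeR',(340,95),.106),('lug rear',(370,333),.104),('lipfrontR',(332,117),.113),('ridge top foot',(200,195),.115),('ridge R',(328,160),.115)):
    p=onz('top',*z(*q),h)-o0; print(n,np.round([p@ex*1e3,p@ey*1e3],1))
E
```

```text
t 6.825 tub mm [-120.5    1.9  296.6] rot [ 3.141e+00  2.000e-03 -2.852e+00] q [-0.64  0.1   0.23  1.86 -0.02  1.18  1.46] open 0.002
force tub [ 0.84 -0.2   0.09]
edgeL [81.4 51.2]
edgeR [ 82.2 -50.6]
lug rear [-45.6 -32. ]
lipfrontR [ 70.5 -43.6]
ridge top foot [49.  34.8]
ridge R [ 48.4 -35.6]
```

```bash
python3 -c "
from h import *
print(bot.hand_in())"
```

```text
the job is handed in; nothing more can be done
None
```

The blue tub is closed: its flap is folded flat, pushed home under the steel lip, and stayed shut when I let go. I handed the job in at about 7 s of the 40 s allowed.

I folded the flap with the closed fingertips on its outer (hinge-side) face, so the grey inside was never touched. I then pushed on the ridge until it hit a hard stop, where the force rose to about 20 N with no further movement.

**Last checks, after backing off:**
- **Tucked in:** the flap's edge measured about 81–82 mm along the tub, against 80 mm when fully home, which is within measuring error. It is roughly 10 mm beneath the lip.
- **Nothing touching:** the force reading was about zero, with the arm clear of the tub.
- **Rest of the scene:** in the last scene picture, the yellow flap was still open and the crockery, spoon and bottle looked undisturbed. I checked these by eye only.

**One disagreement:** an early estimate of how far the flap had already slid gave 5–12 mm from one view alone. Using both views gave about 3 mm, and the flap did clear the lip when it folded, which fits the smaller figure.

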